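# Sort sample bottles into false-floored carriers

## Task

Sort the three capped amber bottles standing on the bench for the wash-up: the two round-bodied ones upright into the two-cell plywood crate, one in each cell, and the square-bodied one upright into the round dark-grey tub. Each cell and the tub has its own sprung false floor at an unknown height, so feel for it: lower each bottle until it stands on the floor before letting go, because the glass must not be dropped even a centimetre, pushed hard against its carrier, or tipped over. Leave the brass tube rack, the cardboard box and the glass beaker where they are.

Things in the scene. Friction and masses are not known exactly. Their poses are not given: they have to be found in the camera images.
- round_a_center (a point): capped amber glass bottle, round body; 140 mm tall. Body 56 mm in diameter from the foot to 90 mm up, then a shoulder narrowing to the white screw cap, a plain upright cylinder 42 mm in diameter from 106 to 140 mm above the foot (good to grip there, any yaw). This point is its centre, 70 mm above the foot; z up along its axis. About 0.14 to 0.28 kg.
- round_b_center (a point): capped amber glass bottle, round body, twin of the other; 140 mm tall. Body 56 mm in diameter from the foot to 90 mm up, then a shoulder narrowing to the white screw cap, a plain upright cylinder 42 mm in diameter from 106 to 140 mm above the foot (good to grip there, any yaw). This point is its centre, 70 mm above the foot; z up along its axis. About 0.14 to 0.28 kg.
- square_center (a point): capped amber glass bottle, square body; 140 mm tall. Body 56 x 56 mm with slightly rounded edges from the foot to 90 mm up, then a shoulder narrowing to the white screw cap, a plain upright cylinder 42 mm in diameter from 106 to 140 mm above the foot (good to grip there, any yaw). This point is its centre, 70 mm above the foot; z up along its axis. About 0.14 to 0.28 kg. x and y square to its faces.
- crate: plywood crate with an open top, fixed to the bench, 100 x 190 x 85 mm high, walls and middle wall 6 mm; the middle wall parts it along its y axis into two cells, each 88 x 86 mm inside. Origin under its centre, on the bench; z up. Each cell has its own false floor at its own height (see the cells)
- crate_cell0 (a point): centre of the mouth of the crate's first cell (at crate y = -46 mm), level with the rim, 85 mm above the bench; axes as the crate's. The cell's false floor (a white sprung pad that fills the cell, on a plate clamped by friction that holds 70 N) has its top anywhere from 20 to 65 mm above the bench, not measured; the pad gives 6 mm in all, at 2 N per mm, and is then hard
- crate_cell1 (a point): centre of the mouth of the crate's second cell (at crate y = +46 mm), level with the rim, 85 mm above the bench; axes as the crate's. The cell's false floor (a white sprung pad that fills the cell, on a plate clamped by friction that holds 70 N) has its top anywhere from 20 to 65 mm above the bench, not measured; the pad gives 6 mm in all, at 2 N per mm, and is then hard
- tub: round dark-grey plastic tub with an open top, fixed to the bench, 120 mm outside and 110 mm inside diameter, 85 mm high. Origin under its centre, on the bench. False floor and white sprung pad like those in the crate: the pad's top is 20 to 65 mm above the bench, not measured, and gives 6 mm at 2 N per mm, then is hard
- tub_mouth (a point): centre of the tub's mouth, level with its rim, 85 mm above the bench
- tube_rack: empty brass test-tube rack, 200 x 72 x 80 mm high, to be left alone; origin under its centre, long along its x
- glove_box: closed cardboard box, 230 x 120 x 80 mm high, to be left alone; origin under its centre, long along its x
- beaker: empty glass beaker, 70 mm across, 90 mm high, to be left alone; origin under its centre

How it is judged:
By the outcome, as a careful person would: the job done as asked, in the order asked, and still so for the second after the job is handed in, with the robot touching nothing.
It also fails if it takes over 67 s, if anything falls off the work surface, if the arm or the gripper's body presses on something with over 40 N, if the wrist force passes 120 N, or if a joint passes its speed limit or range.

## Robot

A 6-joint arm with a two-finger parallel gripper is mounted at the origin on the work surface. World frame = base frame: x ahead of the robot, y to its left, z up, the work surface at z = 0. Lengths are in m, angles in rad, forces in N, time in s.
With the tool pointing down it reaches from about 0.375 to 0.975 m from the base axis. Payload 3.8 kg.
Tool frame: the origin (TCP) lies midway between the tips of the shut fingers; the grasp point (between the pads) lies 19 mm behind it; x points along the fingers, y is the direction in which the jaws open and shut, and the axes are right-handed (so a half turn about x gives the same grasp; the last joint's range is limited). The gripper opens to 88 mm and grips with 3 to 60 N. Pads are 18 mm wide; open, the fingers measure 123 mm over their backs; the gripper's body (75 mm by 187 mm) begins 45 mm behind the grasp point.
Start: joints at [1.293, 0.264, 1.604, -0, 1.274, -0.037], TCP at [0.161, 0.656, 0.204] pointing down, gripper open.
Joint ranges: [-2.63, 2.63], [-0.94, 2.18], [0.31, 2.57], [-1.31, 4.45], [0, 2.66], [-2.55, 2.55]. Speed limits (rad/s): [2.57, 2.57, 3.14, 3.14, 3.14, 3.14].

## Interface

Orientations are given as a rotation vector (axis times angle).
In Python, from cell import manip, inverse_kinematics, cams, order gives the robot as it stands. Calls block until the motion is done:
- manip.move_pose(position, orientation): joint-space move of the TCP to a pose.
- manip.move_linear(position, rate=0.15, rot=None): straight line of the TCP; rot=None keeps the orientation; rate is the mean speed in m/s.
- manip.set_joints(angles): joint-space move.
- manip.set_gripper(opening, force=None): finger opening in m; force is the grip in N (None keeps the last); returns when the fingers have stopped.
- manip.dwell(seconds).
- inverse_kinematics(position, orientation): joint angles nearest the present ones, or None.
- manip.state(): the state.
- cams.capture(name): name is "scene" or "top"; returns a dict with "image" (480x640x3 uint8, blue, green, red), "z_map" (480x640 float32, m along the optical axis (not along the pixel's ray), 0 where there is no reading), "intrinsics" (3x3 intrinsics, pixels), "k1" (the pictures are not rectified: a ray, as slopes to the right and down, at radius r is drawn at 1 + k1 r^2 times it, then the intrinsics apply), "position" and "orientation" of the camera in the world. Camera axes: x right, y down, z forward; pixel columns grow to the right and rows downward; lengths in m; the calibration is good to about 2 mm. A picture is of the moment at which its call begins.
A pose or a line that the arm cannot do raises manip.IKError and nothing moves.
- order.close_job(): hands the job in, once; it reports no verdict.
The state is a dict: "clock": time; "joint_pos": joint angles; "joint_velocities": joint speeds; "tau": joint torques, N m; "tool_pos": TCP position; "tcp_rot": TCP orientation; "contact_force": force on the tool from outside, world axes, zero at the start; "moment": the same for the moment, N m; "gripper_width": finger opening in m.
Only numpy, scipy, OpenCV 4.12 (cv2) and the standard library are available. Lean on these libraries where they do the work, as an engineer would, in place of code of your own. Each camera call takes 0.05 s, during which the arm holds its last target. There are 200 camera calls.

## Working session

There is one attempt and no reset: what is moved stays moved. The work goes in short steps, each a Python script; the robot and the scene stay as the last script left them, time stands still between calls to the robot, and variables do not carry over. Pictures are saved under pics/ and viewed, on a budget of 10 in all, crops included, one or two more only if the job needs it, and the job is handed in when it is done.

```bash
ls; mkdir -p pics; python3 - <<'E'
from cell import manip, cams
import cv2, numpy as np, pickle
for n in("scene","top"):
    c=cams.capture(n); cv2.imwrite(f"pics/{n}0.png",c["image"]); pickle.dump(c,open(f"{n}0.pkl","wb"))
    print(n,c["position"],c["orientation"],c["intrinsics"],c["k1"])
s=manip.state(); print(s["clock"],s["tcp_rot"],s["contact_force"])
E
```

```text
pics
scene [ 1.37879771 -0.87231224  1.00211354] [-2.12699718 -0.80332012  0.38740649] [[511.22565597   0.         319.44277596]
 [  0.         511.22565597 230.06049908]
 [  0.           0.           1.        ]] -0.0895495160872743
top [ 0.27287409 -0.02202435  1.63934298] [-2.08934595  2.13261947 -0.2262761 ] [[605.86093299   0.         320.14741467]
 [  0.         605.86093299 238.91669028]
 [  0.           0.           1.        ]] 0.045594149972015524
0.1 [ 0.18747744  1.56285013 -0.19058066] [-0.83264539  0.15255227 -0.40457943]
```

View pics/scene0.png

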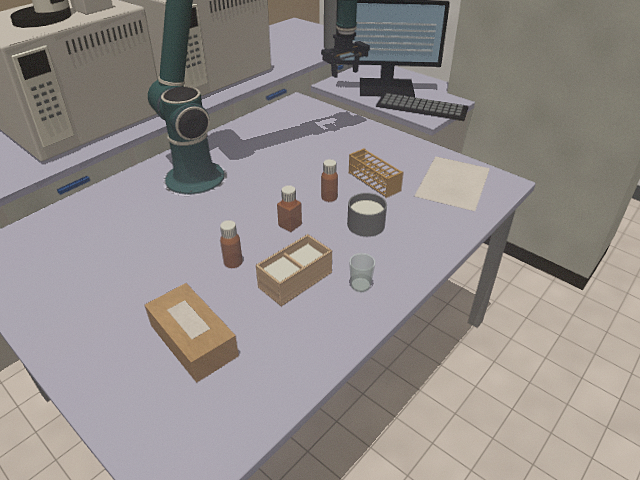

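View pics/top0.png

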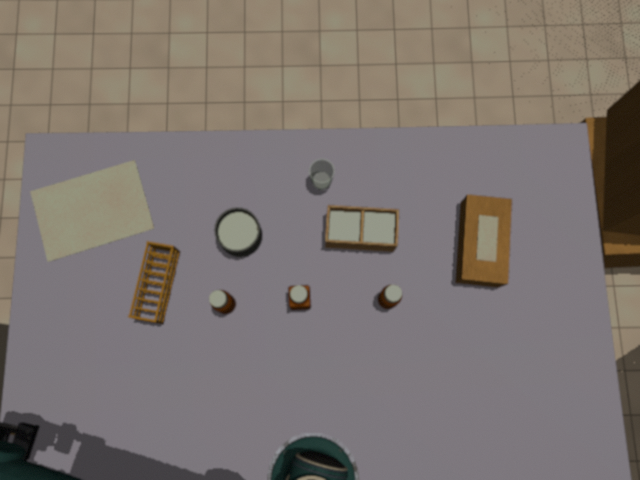

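The scene shows a round bottle at (330,180), the square one at (290,210), a second round one at (231,245), the crate at (295,268) and the tub at (367,215). In the top view the caps are at (219,298) round, (298,294) square and (392,292) round, with the crate centred on (362,228) and the tub on (238,231).

```bash
cat > vis.py <<'E'
import numpy as np, cv2
from scipy.spatial.transform import Rotation as R
def cloud(c):
    K=c["intrinsics"]; z=c["z_map"]; h,w=z.shape
    v,u=np.mgrid[:h,:w].astype(float)
    d=np.array([c["k1"],0,0,0,0.])
    p=cv2.undistortPoints(np.stack([u.ravel(),v.ravel()],1)[:,None],K,d)[:,0]
    P=np.c_[p,np.ones(len(p))]*z.reshape(-1,1)
    W=R.from_rotvec(c["orientation"]).apply(P)+c["position"]
    W[z.ravel()==0]=np.nan
    return W.reshape(h,w,3)
def circ(p):
    A=np.c_[2*p,np.ones(len(p))]; s=np.linalg.lstsq(A,(p**2).sum(1),rcond=None)[0]
    return s[:2],np.sqrt(s[2]+s[:2]@s[:2])
E
cat > m.py <<'E'
from vis import *; import pickle
for n in("top","scene"):
    c=pickle.load(open(n+"0.pkl","rb")); W=cloud(c); X=W.reshape(-1,3); X=X[~np.isnan(X).any(1)]
    b=X[(X[:,0]>.3)&(X[:,0]<.95)&(abs(X[:,1])<.6)]
    print(n,"table z",np.median(b[abs(b[:,2])<.02,2]))
    # connected components of everything above bench on a 3 mm grid
    t=b[b[:,2]>.02]; g=np.zeros((220,400),np.uint8); ij=((t[:,:2]-[.3,-.6])/.003).astype(int); g[ij[:,0],ij[:,1]]=1
    g=cv2.morphologyEx(g,cv2.MORPH_CLOSE,np.ones((3,3))); k,L=cv2.connectedComponents(g)
    lab=L[ij[:,0],ij[:,1]]
    for i in range(1,k):
        q=t[lab==i]
        if len(q)<40: continue
        zt=np.percentile(q[:,2],98); top=q[abs(q[:,2]-zt)<.008]
        (cx,cy),(w,h),a=cv2.minAreaRect((top[:,:2]*1000).astype(np.float32))
        print(len(q),"ztop %.3f"%zt,"rect c %.0f %.0f size %.0f %.0f ang %.1f"%(cx,cy,w,h,a),"n",len(top),"mean",top[:,:2].mean(0).round(4), "zhist",np.histogram(q[:,2],np.arange(.02,.16,.01))[0])
E
python3 m.py
```

```text
top table z 0.0017237584024943908
1483 ztop 0.086 rect c 506 410 size 73 204 ang 79.2 n 440 mean [0.5098 0.4081] zhist [ 25  99 447  41  37 559 272   3   0   0   0   0   0   0]
452 ztop 0.147 rect c 455 -207 size 40 40 ang 43.4 n 186 mean [ 0.4545 -0.2076] zhist [  9  12  13   9  11  15  25  72  34   9   9  80 153   1]
518 ztop 0.147 rect c 449 228 size 40 42 ang 28.0 n 192 mean [0.4483 0.2289] zhist [ 13  12  17  14  15  16  22  83  46  16  13 105 145   1]
520 ztop 0.147 rect c 458 28 size 37 40 ang 89.0 n 174 mean [0.458 0.027] zhist [  9   8   7   7   9   8  83 124  20   9   6  89 140   1]
4510 ztop 0.088 rect c 600 -466 size 122 232 ang 82.3 n 2422 mean [ 0.5994 -0.465 ] zhist [  83  106   89   91  106 1439 2568   28    0    0    0    0    0    0]
1811 ztop 0.091 rect c 638 188 size 117 118 ang 38.6 n 263 mean [0.6373 0.1913] zhist [ 39  35  44 497 797  98 246  55   0   0   0   0   0   0]
2960 ztop 0.091 rect c 641 -141 size 189 103 ang 85.6 n 429 mean [ 0.6422 -0.1391] zhist [  45   56   90  823 1138  285  440   83    0    0    0    0    0    0]
464 ztop 0.096 rect c 792 -37 siz
[... 578 characters left out ...]
 42 42 ang 14.0 n 105 mean [0.463 0.023] zhist [ 63  63  65  64  59  68  95  64  39  35  40 102   9   0]
4814 ztop 0.082 rect c 605 -469 size 122 238 ang 82.8 n 3633 mean [ 0.6107 -0.4717] zhist [ 209  203  215  225  209 2819  934    0    0    0    0    0    0    0]
2950 ztop 0.085 rect c 645 -143 size 193 105 ang 84.9 n 515 mean [ 0.6477 -0.1503] zhist [183 197 214 759 778 414 405   0   0   0   0   0   0   0]
1294 ztop 0.084 rect c 642 185 size 117 126 ang 15.4 n 220 mean [0.6435 0.1822] zhist [ 95  94  95 460 210 196 144   0   0   0   0   0   0   0]
725 ztop 0.089 rect c 796 -41 size 70 67 ang 86.3 n 148 mean [ 0.7943 -0.0404] zhist [ 55  60  95 104 118 127 159   7   0   0   0   0   0   0]
```

```bash
cat > h.py <<'E'
import numpy as np
from scipy.spatial.transform import Rotation as R
def down(th):
    y=np.array([np.cos(th),np.sin(th),0]); x=np.array([0,0,-1.]); return R.from_matrix(np.c_[x,y,np.cross(x,y)]).as_rotvec()
C=np.array([.643,-.1415]); ya=np.radians(85.25); Y=np.array([np.cos(ya),np.sin(ya)])
cell0=C-.046*Y; cell1=C+.046*Y; tub=np.array([.640,.187])
rl=np.array([.452,.2255]); sq=np.array([.460,.0265]); rr=np.array([.457,-.210])
TH=ya-np.pi/2
E
python3 - <<'E'
from h import *; from vis import *; import pickle
from cell import manip, inverse_kinematics as ik
for n in("top","scene"):
    W=cloud(pickle.load(open(n+"0.pkl","rb"))).reshape(-1,3)
    for k,p in(("c0",cell0),("c1",cell1),("tub",tub)):
        m=np.hypot(*(W[:,:2]-p).T)<.03; print(n,k,np.nanpercentile(W[m,2],[5,25,50,75,95]).round(4))
s=manip.state(); print(R.from_rotvec(s["tcp_rot"]).as_matrix().round(2), cell0,cell1)
for th in(TH,TH+np.pi):
    for p in(rl,rr,sq,cell0,cell1,tub):
        q=[ik([*p,z],down(th)) for z in(.104,.27)]; print(np.round(th,2),[None if a is None else np.round(a,2) for a in q])
E
```

```text
top c0 [0.0588 0.0627 0.0649 0.0675 0.0708]
top c1 [0.0518 0.0552 0.0573 0.0599 0.064 ]
top tub [0.0555 0.0588 0.0614 0.0635 0.067 ]
scene c0 [-0.754   0.0594  0.061   0.0625  0.0646]
scene c1 [-0.7563  0.0504  0.0534  0.0547  0.057 ]
scene tub [-0.7557  0.0543  0.0562  0.0578  0.0599]
[[-0.    0.24  0.97]
 [-0.    0.97 -0.24]
 [-1.   -0.   -0.  ]] [ 0.63919082 -0.18734201] [ 0.64680918 -0.09565799]
-0.08 [array([0.41, 0.03, 2.07, 0.  , 1.05, 0.5 ]), array([ 0.41, -0.1 ,  1.87,  0.  ,  1.37,  0.5 ])]
-0.08 [array([-0.48,  0.02,  2.07,  0.  ,  1.05, -0.4 ]), array([-0.48, -0.1 ,  1.88,  0.  ,  1.37, -0.4 ])]
-0.08 [array([ 0.  , -0.06,  2.15,  0.  ,  1.05,  0.09]), array([ 0.  , -0.19,  1.95,  0.  ,  1.38,  0.09])]
-0.08 [array([-0.32,  0.32,  1.72,  0.  ,  1.1 , -0.24]), array([-0.32,  0.22,  1.54,  0.  ,  1.38, -0.24])]
-0.08 [array([-0.18,  0.3 ,  1.75,  0.  ,  1.09, -0.1 ]), array([-0.18,  0.19,  1.57,  0.  ,  1.38, -0.1 ])]
-0.08 [array([0.25, 0.32, 1.72, 0.  , 1.1 , 0.33]), array([0.25, 0.22, 1.54, 0.  , 1.38, 0.33])]
3.06 [None, None]
3.06 [None, None]
3.06 [None, None]
3.06 [None, None]
3.06 [None, None]
3.06 [None, None]
```

```bash
cat >> h.py <<'E'
from cell import manip, cams
import cv2
def F(n=4):
    f=[]
    for _ in range(n): f.append(manip.state()["contact_force"]); manip.dwell(.02)
    return np.mean(f,0)
def say(*a): print("t %.2f"%manip.state()["clock"],*a)
E
python3 - <<'E'
from h import *
manip.move_pose([*rl,.21],down(TH)); say(F().round(2))
manip.move_linear([*rl,.105],rate=.12); say(F().round(2),manip.state()["tool_pos"])
manip.set_gripper(.050,20); say(manip.state()["gripper_width"],F().round(2))
a=cams.capture("scene")["image"][130:280,200:400]; b=cams.capture("top")["image"][230:380,130:330]
cv2.imwrite("pics/g1.png",cv2.resize(np.vstack([a,b]),None,fx=2,fy=2,interpolation=cv2.INTER_CUBIC))
E
```

```text
t 2.05 [ 0.24 -0.23  0.53]
t 3.14 [ 0.07 -0.13  0.12] [0.4528825  0.22591485 0.10608951]
t 3.92 0.04993305510535234 [ 0.05  0.2  -0.25]
```

View pics/g1.png

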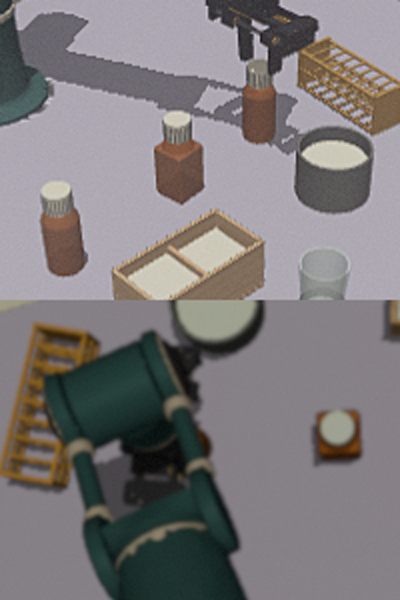

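```bash
python3 - <<'E'
from h import *; import pickle
c=pickle.load(open("scene0.pkl","rb")); r=R.from_rotvec(c["orientation"]).inv()
def pr(p):
    q=cv2.projectPoints((r.apply(np.atleast_2d(p)-c["position"])).reshape(-1,1,3),np.zeros(3),np.zeros(3),c["intrinsics"],np.array([c["k1"],0,0,0,0.]))[0].reshape(-1,2)
    return ((q-[200,130])*2).round(0)
u=np.array([np.cos(TH),np.sin(TH),0])
t=np.array([.4529,.2259,.106])
for k in(-.033,0,.033): print(k,pr([t+k*u,t+k*u+[0,0,.045]]).tolist())
print("bottle",pr([[*rl,.14],[*rl,.106],[*rl,0]]).tolist())
from vis import *
W=cloud(cams.capture("scene")).reshape(-1,3); n=np.hypot(*(W[:,:2]-rl).T)<.12; W=W[n]
for z in np.arange(.09,.2,.01):
    q=W[abs(W[:,2]-z)<.005]; d=(q[:,:2]-rl)
    print(z.round(2),len(q),"x",np.percentile(d@u[:2],[2,50,98]).round(3),"y",np.percentile(d@[-u[1],u[0]],[2,50,98]).round(3)) if len(q) else 0
E
```

```text
-0.033 [[245.0, 74.0], [245.0, 50.0]]
0 [[258.0, 81.0], [259.0, 58.0]]
0.033 [[273.0, 89.0], [273.0, 65.0]]
bottle [[258.0, 63.0], [258.0, 81.0], [257.0, 134.0]]
0.09 61 x [-0.013  0.016  0.03 ] y [-0.028 -0.015  0.015]
0.1 44 x [-0.014  0.015  0.025] y [-0.024 -0.014  0.015]
0.11 34 x [-0.014  0.015  0.023] y [-0.023 -0.012  0.011]
0.12 30 x [-0.01   0.01   0.025] y [-0.022 -0.015  0.007]
0.13 43 x [-0.02   0.007  0.024] y [-0.021 -0.012  0.01 ]
0.14 72 x [-0.03   0.001  0.042] y [-0.021 -0.006  0.017]
0.15 39 x [-0.033 -0.017  0.044] y [-0.013 -0.007  0.01 ]
0.16 43 x [-0.035 -0.02   0.045] y [-0.013 -0.006  0.01 ]
0.17 39 x [-0.036 -0.021  0.045] y [-0.013 -0.008  0.009]
0.18 44 x [-0.038 -0.022  0.048] y [-0.014 -0.006  0.008]
0.19 21 x [-0.036 -0.028  0.048] y [-0.013 -0.007  0.006]
0.2 29 x [-0.077  0.053  0.089] y [-0.028 -0.011  0.028]
```

```bash
python3 - <<'E'
from h import *
a=cams.capture("scene")["image"][125:205,285:385]
cv2.imwrite("pics/g2.png",cv2.resize(a,None,fx=7,fy=7,interpolation=cv2.INTER_CUBIC))
E
```

```text
(no output)
```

View pics/g2.png

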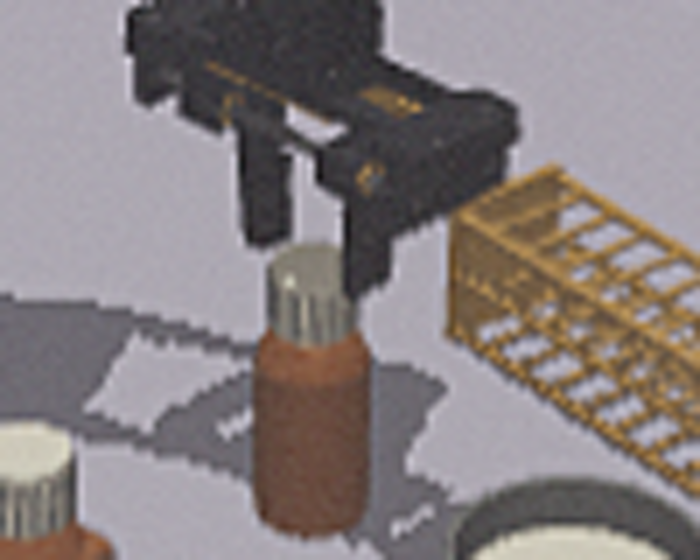

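```bash
python3 - <<'E'
from h import *; from vis import *; import pickle
W=cloud(pickle.load(open("scene0.pkl","rb"))).reshape(-1,3)
t=np.array([.161,.656]); W=W[(np.hypot(*(W[:,:2]-t).T)<.15)&(W[:,2]>.1)]
j=np.array([.24,.97]);k=np.array([.97,-.24])
for z in np.arange(.15,.34,.01):
    q=W[abs(W[:,2]-z)<.005]; d=q[:,:2]-t
    if len(q): print(z.round(2),len(q),"jaw",np.percentile(d@j,[2,50,98]).round(3),"perp",np.percentile(d@k,[2,50,98]).round(3))
s=manip.state(); print(s["tool_pos"],s["joint_pos"])
from cell import inverse_kinematics as ik
print(ik(s["tool_pos"],s["tcp_rot"]))
E
```

```text
0.23 3 jaw [-0.046 -0.041  0.051] perp [0.006 0.009 0.009]
0.24 24 jaw [-0.06   0.042  0.057] perp [-0.001  0.01   0.015]
0.25 26 jaw [-0.061  0.044  0.064] perp [-0.004  0.009  0.017]
0.26 32 jaw [-0.063  0.001  0.057] perp [-0.008  0.011  0.018]
0.27 33 jaw [-0.063  0.04   0.064] perp [-0.01   0.01   0.018]
0.28 33 jaw [-0.064 -0.049  0.06 ] perp [-0.011  0.007  0.021]
0.29 20 jaw [-0.062  0.054  0.062] perp [-0.003  0.01   0.019]
0.3 30 jaw [-0.086 -0.073  0.083] perp [-0.016  0.028  0.041]
0.31 89 jaw [-0.087  0.016  0.079] perp [-0.022  0.028  0.041]
0.32 107 jaw [-0.088 -0.019  0.082] perp [-0.024  0.029  0.042]
0.33 97 jaw [-0.093 -0.03   0.088] perp [-0.024  0.025  0.04 ]
0.34 226 jaw [-0.095 -0.03   0.088] perp [-0.026  0.017  0.041]
[0.452001   0.22551663 0.1049954 ] [ 4.13479428e-01  2.80578903e-02  2.06453407e+00 -3.42066853e-06
  1.04899257e+00  4.96322716e-01]
[ 4.13479428e-01  2.80578903e-02  2.06453407e+00 -3.42066853e-06
  1.04899257e+00  4.96322716e-01]
```

Viewed: fingers straddle the cap laterally, but the tips, at crop (265,245) and (362,295), sit about 7 px (28 mm) above where the stated TCP should be. The start picture shows the same 28 mm offset, with tips at 0.232 for a stated 0.204. The stated TCP therefore seems to lie beyond the real tips, so I'll go lower, guarded by force.

```bash
python3 - <<'E'
from h import *
manip.set_gripper(.060,20); f0=F()
for z in(.097,.089,.081):
    manip.move_linear([*rl,z],rate=.08); f=F(2)-f0; say(z,f.round(2))
    if np.linalg.norm(f)>4: break
a=cams.capture("scene")["image"][125:205,285:385]
cv2.imwrite("pics/g3.png",cv2.resize(a,None,fx=6,fy=6,interpolation=cv2.INTER_CUBIC))
E
```

```text
t 4.83 0.097 [-0.61  0.16 -0.25]
t 5.11 0.089 [-0.43  1.05  0.22]
t 5.39 0.081 [-0.66  0.35 -0.05]
```

View pics/g3.png

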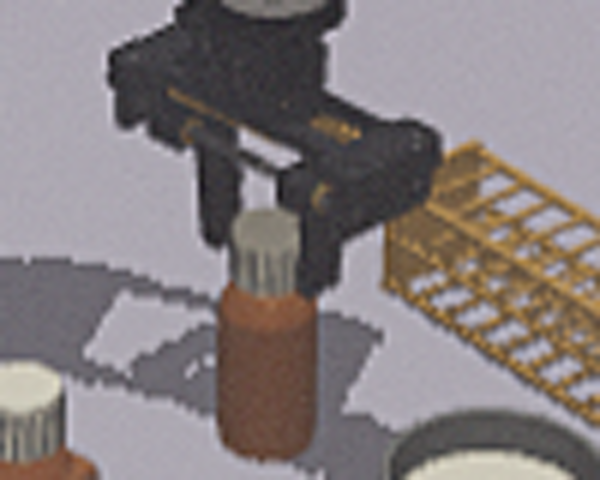

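Tips (318,290) now level with the cap's bottom edge (265,290); bottle upright and untouched. Gripping and placing it.

```bash
cat >> h.py <<'E'
G=.081  # commanded TCP height over the bottle's foot when gripped
def grip(p):
    f=F(6); manip.set_gripper(.03,25); f1=F(4)
    say("grip width %.4f"%manip.state()["gripper_width"],"df",(f1-f).round(2))
    manip.move_linear([*p,G+.03],rate=.1); w=F(8)-f
    say("lifted df",w.round(2),"width %.4f"%manip.state()["gripper_width"]); return w
def pick(p):
    manip.move_linear([*p,G],rate=.15); return grip(p)
def place(p,foot,low):
    z0=manip.state()["tool_pos"]
    manip.move_linear([z0[0],z0[1],.22],rate=.25)
    manip.move_linear([*p,.22],rate=.3)
    manip.move_linear([*p,G+foot],rate=.12); manip.dwell(.15); f0=F(12); say("air",f0.round(2))
    z=foot
    while z>low:
        z-=.0015; manip.move_linear([*p,G+z],rate=.03); d=F(5)-f0
        print("%.4f"%z,d.round(2))
        if d[2]>2.2:
            e=F(10)-f0; say("confirm",e.round(2))
            if e[2]>2: return z
        if np.hypot(*d[:2])>4: say("SIDE"); return None
    return None
def release(p,wid=.075):
    manip.set_gripper(wid); say("released",F(4).round(2))
    z=manip.state()["tool_pos"][2]
    manip.move_linear([*p,z+.04],rate=.1); manip.move_linear([*p,.25],rate=.3)
E
python3 - <<'E'
from h import *
w=grip(rl)
if manip.state()["gripper_width"]>.036:
    print(place(cell1,.070,.040))
E
```

```text
t 6.03 grip width 0.0415 df [-1.04  0.02  1.3 ]
t 6.61 lifted df [ 0.16 -0.56 -2.49] width 0.0414
t 9.67 air [ 0.18  0.05 -2.03]
0.0685 [-0.45 -0.35 -0.19]
0.0670 [-0.39 -0.36 -0.12]
0.0655 [-0.19 -0.25 -0.18]
0.0640 [-0.35 -0.01  0.05]
0.0625 [-0.21 -0.21 -0.2 ]
0.0610 [ 0.07 -0.42 -0.03]
0.0595 [-0.07 -0.14 -0.07]
0.0580 [ 0.08 -0.23  0.06]
0.0565 [-0.09 -0.16 -0.13]
0.0550 [-0.64 -0.1   1.5 ]
0.0535 [-0.94 -0.19  4.07]
t 13.50 confirm [-0.56 -0.1   4.6 ]
0.05349999999999999
```

```bash
python3 - <<'E'
from h import *
release(cell1)
manip.move_linear([*rr,.23],rate=.3); say()
c=cams.capture("scene")["image"]
cv2.imwrite("pics/p1.png",cv2.resize(c[150:310,170:400],None,fx=3,fy=3,interpolation=cv2.INTER_CUBIC))
E
```

```text
t 14.22 released [-0.13 -0.14  0.22]
t 16.06
```

View pics/p1.png

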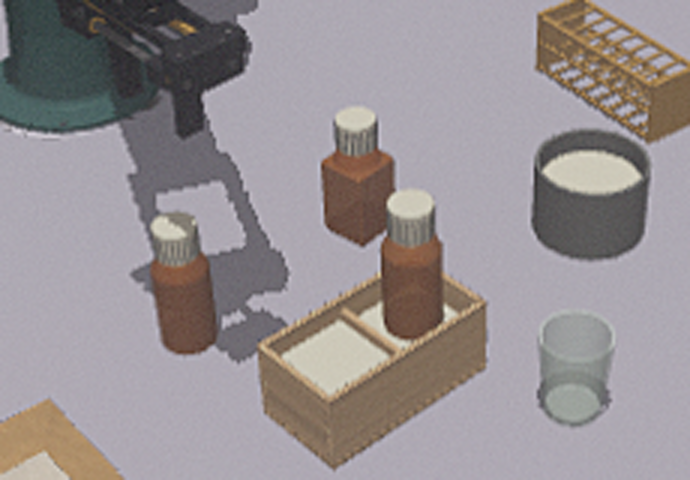

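Bottle upright in cell 1 at (413,265), clear of the walls; others are untouched. Next is the second round bottle.

```bash
python3 - <<'E'
from h import *
pick(rr)
if manip.state()["gripper_width"]>.036:
    r=place(cell0,.076,.045); print(r)
    if r: release(cell0); manip.move_linear([*sq,.25],rate=.3); pick(sq)
c=cams.capture("scene")["image"]
cv2.imwrite("pics/p2.png",cv2.resize(c[150:310,170:400],None,fx=3,fy=3,interpolation=cv2.INTER_CUBIC))
E
```

```text
t 18.02 grip width 0.0414 df [-1.58  0.11  1.29]
t 18.60 lifted df [-0.33  0.34 -2.89] width 0.0413
t 20.98 air [-0.27  0.1  -2.58]
0.0745 [-0.02 -0.   -0.1 ]
0.0730 [ 0.11  0.04 -0.2 ]
0.0715 [ 0.68 -0.25  0.11]
0.0700 [0.06 0.33 0.15]
0.0685 [ 0.05 -0.12  0.42]
0.0670 [ 0.54  0.24 -0.1 ]
0.0655 [ 0.12  0.03 -0.08]
0.0640 [ 0.27 -0.1  -0.24]
0.0625 [-0.32 -0.53  2.08]
0.0610 [-0.5   0.06  4.45]
t 24.48 confirm [-0.49 -0.03  4.61]
0.060999999999999985
t 25.19 released [-0.21  0.11 -0.37]
t 29.24 grip width 0.0413 df [-1.64  0.99  1.37]
t 29.82 lifted df [ 0.07  0.1  -1.82] width 0.0414
```

View pics/p2.png

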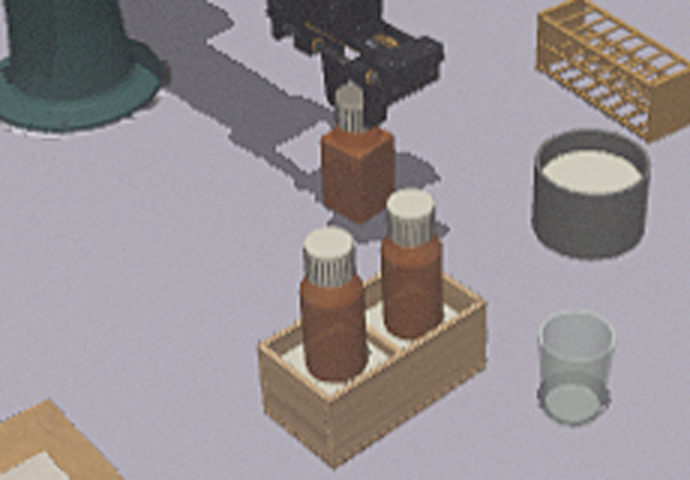

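Both round bottles stand upright, one per cell, at (335,325) and (413,265). The square one is held upright at (357,170). Now the tub.

```bash
python3 - <<'E'
from h import *
r=place(tub,.072,.035); print(r)
if r:
    release(tub); manip.move_linear([.45,.1,.28],rate=.3); manip.dwell(.5); say()
    c=cams.capture("scene"); from vis import *; W=cloud(c).reshape(-1,3)
    for p in(cell0,cell1,tub):
        q=W[(np.hypot(*(W[:,:2]-p).T)<.05)&(W[:,2]>.1)&(W[:,2]<.22)]; zt=np.percentile(q[:,2],98); t=q[q[:,2]>zt-.006]
        print(p.round(3),"cap top %.3f"%zt,t[:,:2].mean(0).round(3))
    cv2.imwrite("pics/p3.png",cv2.resize(c["image"][130:310,170:430],None,fx=3,fy=3,interpolation=cv2.INTER_CUBIC))
E
```

```text
t 32.48 air [ 0.07 -0.11 -1.44]
0.0705 [-0.44  0.01 -0.73]
0.0690 [ 0.03  0.21 -0.33]
0.0675 [-0.02  0.17 -0.32]
0.0660 [ 0.31 -0.2  -0.49]
0.0645 [-0.04 -0.15 -0.26]
0.0630 [-0.18 -0.17 -0.39]
0.0615 [ 0.08 -0.14 -0.15]
0.0600 [ 0.04  0.09 -0.23]
0.0585 [0.5  0.1  0.45]
0.0570 [-0.63  0.34  3.03]
t 35.98 confirm [-0.19  0.31  2.99]
0.05699999999999998
t 36.69 released [-0.45  0.18 -0.26]
t 38.98
[ 0.639 -0.187] cap top 0.202 [ 0.641 -0.19 ]
[ 0.647 -0.096] cap top 0.195 [ 0.649 -0.097]
[0.64  0.187] cap top 0.197 [0.643 0.184]
```

View pics/p3.png

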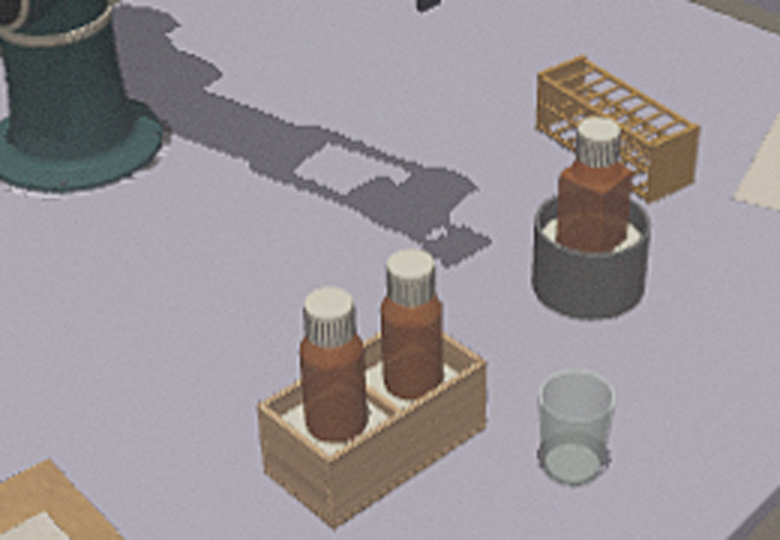

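All three bottles stand upright in their places: crate bottles at (335,365) and (413,325), square one in the tub at (595,190). The rack and beaker are unmoved and the gripper is clear.

```bash
python3 -c "
from cell import order; order.close_job()"
```

```text
the job is handed in; nothing more can be done
```

The job is done and handed in. The two round bottles stand upright in the crate, one in each cell, and the square bottle stands upright in the tub. The last picture and check were at about 39 s of the 67 s allowed.

- **Placing:** I lowered each bottle in 1.5 mm steps until the force showed it was standing on the pad, then let go. Contact came at about 56 mm in cell 1, 63 mm in cell 0 and 58 mm in the tub. The upward force on contact never exceeded about 4.6 N, so no pad reached its hard stop.
- **Last checks:** In the last picture, taken with the gripper clear, the caps were at 195, 202 and 197 mm. That matches the measured floors plus the 140 mm bottle height. The bottles were within about 4 mm of where I aimed. The tube rack and beaker looked unmoved. Only a corner of the cardboard box was in that picture, and I did not measure it again.
- **Disagreements:**
  - **Finger tips:** they showed about 28 mm higher than the stated TCP, both at the start and at the first bottle. I gripped 24 mm lower to allow for it, and the pictures and the 41.4 mm grip width confirmed that.
  - **Cameras:** the two differed by about 5 mm sideways, so I used the average. They also differed in height, by up to 8 mm on the caps.

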